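Fetch the short candle from the back of the candle display

ROBOT

A 7-joint arm with a two-finger parallel gripper is mounted at the origin on the work surface. World frame = base frame: x ahead of the robot, y to its left, z up, the work surface at z = 0. Lengths are in m, angles in rad, forces in N, time in s.
With the tool pointing down it reaches from about 0.4 to 0.85 m from the base axis. Payload 10.4 kg.
Tool frame: the origin (TCP) lies midway between the tips of the shut fingers; the grasp point (between the pads) lies 19 mm behind it (manip.tcp_to_grasp is the distance from the TCP to the grasp point, in m); z points along the fingers, y is the line along which they close (so a half turn about z gives the same grasp; the last joint's range is limited). The gripper opens to 85 mm and grips with 20 to 120 N. Pads are 22 mm wide; open, the fingers measure 114 mm over their backs; the gripper's body (76 mm by 85 mm) begins 54 mm behind the grasp point. The pads swing forward as they close: fully open they stand 13 mm farther back than shut.
Start: joints at [-1.137, 0.332, -0.065, 1.46, 0.022, 1.35, -0.088], TCP at [0.276, 0.561, 0.231] pointing down, gripper open.
Joint ranges: [-2.6, 2.6], [-0.5, 2.12], [-1.47, 1.34], [0.16, 2.42], [-1.27, 4.41], [0.06, 2.06], [-2.6, 2.6]. Speed limits (rad/s): [2.22, 2.22, 2.79, 2.79, 3.14, 3.14, 3.14].

INTERFACE

Orientations are given as a unit quaternion [x, y, z, w].
In Python, from workcell import manip gives the robot as it stands.
- The arm moves only by the shell command python3 -m jog 'ROWS' [FORCE]. ROWS is a JSON object of lists of equal length, an entry for each row: "offset": the shift along the world's x, y, z in m, a list of three; "yaw": the turn about the world's z in degrees; "jaw": the closure, from 0 (fully open) to 1 (shut). A call has 1 to 20 rows; each row shifts and turns the commanded pose from where the row before left it; what a row does not reach is not made up. A row lasts 1/12 s, in which the tool goes at most 41.7 mm and 7.16 degrees, less where a joint would pass 70% of its speed; a pose out of reach is approached as far as the arm can. A call is refused whole if a number of a shift passes 0.0417 or a number of a turn 7.16, either way. A call with a gripper value outside its range is refused whole. The fingers move at their own pace and stop on an object; FORCE is the grip in N (left out, the last holds). Time passes only in rows, so rows that do not move let the fingers close. It gives the time, the measured TCP pose, the force, the opening and the grip force at its end, in the units of the state.
- manip.get_obs(): the state, without advancing time (a new reading comes with each control period).
- manip.camera(name): name is "side" or "top"; returns a dict with "frame" (384x512x3 uint8, red, green, blue), "camera_matrix" (3x3 intrinsics, pixels), "eye" and "attitude" of the camera in the world. Camera axes: x right, y up, looking along -z (the intrinsics and any distortion apply to the point x, -y, -z); pixel columns grow to the right and rows downward; lengths in m; the calibration is good to about 2 mm. A picture is of the moment at which its call begins. There is no depth.
- manip.hand_in(): hands the job in; it is judged then, once.
Trained networks look in a picture, given as the dict that the camera call returned (one of the last four; its "shot" number tells which), for a name from the list of things; names that differ only in an ending like _2 or _b are one class to them, and where a whole thing is asked for, a point or a joint stands for the part that bears it (a point fixed in the world has none). Each returns a list of dicts, best first, with "score" (0 to 1); they miss things now and then, are a little off and sometimes report something else, mostly with a low value. They report only what shows in the picture. A call takes as long as a camera call. They do not tell look-alikes from the thing itself.
- manip.masks_of(picture, name): "region" (384x512 bool, what is visible of it).
- manip.tip_of(picture, name): "at" ([x, y, z] in m, in world coordinates, good to about 4 mm: a listed point, or the origin of a listed thing).
The state is a dict: "clock": time; "joint_pos": joint angles; "joint_velocities": joint speeds; "tau": joint torques, N m; "position": TCP position; "ee_rot": TCP orientation; "ft_force": force on the tool from outside, world axes, zero at the start; "torque": the same for the moment, N m; "grip_width": opening from 0.0 (shut) to 1.0 (fully open); "grasp_force": force on a finger pad.
Only numpy, scipy, OpenCV 4.12 (cv2) and the standard library are available. Lean on these libraries where they do the work, as an engineer would, in place of code of your own. Each camera call takes 0.05 s, during which the arm holds its last target. There are 200 camera calls.

TASK

A customer wants the short green candle that stands behind the three tall ones on the navy display stand. Set all three tall candles aside upright on the cork mat, then put the short candle upright in the open gift box while they are out of the way, and last stand each tall candle back in the plate of its own colour. Set every candle down gently, never tip or drop one, and leave the little glass cup on the stand where it is.

Things in the scene. Friction and masses are not known exactly. Their poses are not given: they have to be found in the camera images.
- candle_red: tall layered pillar candle with bands of red, orange and yellow; upright solid cylinder of diameter 54 mm and height 130 mm (a 9 mm wick on top, look only), about 0.25 kg give or take a quarter. Origin: centre of its underside, z up its axis. At the start it stands in the red plate.
- candle_blue: tall layered pillar candle with bands of blue, teal and white; upright solid cylinder of diameter 54 mm and height 120 mm (a 9 mm wick on top, look only), about 0.25 kg give or take a quarter. Origin: centre of its underside, z up its axis. At the start it stands in the blue plate.
- candle_violet: tall layered pillar candle with bands of violet, lilac and pink; upright solid cylinder of diameter 54 mm and height 110 mm (a 9 mm wick on top, look only), about 0.25 kg give or take a quarter. Origin: centre of its underside, z up its axis. At the start it stands in the violet plate.
- plate_red: round red candle plate for the red candle, 84 mm across and 9 mm high over its rim, inner floor 74 mm across and 5 mm above its underside; fixed to the navy display stand (a board 18 mm high), about 90 mm from its neighbour. Origin: centre of its underside; x points to the stand's back board, y to the stand's left end as seen from the robot.
- plate_blue: round blue candle plate for the blue candle, 84 mm across and 9 mm high over its rim, inner floor 74 mm across and 5 mm above its underside; fixed to the navy display stand (a board 18 mm high), about 90 mm from its neighbour. Origin: centre of its underside; x points to the stand's back board, y to the stand's left end as seen from the robot.
- plate_violet: round violet candle plate for the violet candle, 84 mm across and 9 mm high over its rim, inner floor 74 mm across and 5 mm above its underside; fixed to the navy display stand (a board 18 mm high), about 90 mm from its neighbour. Origin: centre of its underside; x points to the stand's back board, y to the stand's left end as seen from the robot.
- votive: short green, lime and yellow candle, upright cylinder of diameter 44 mm, height 40 mm, 55 g. Origin: centre of its underside. It stands on the navy board, ringed left, right and front by the tall candles, about 70 mm off centre to centre; the stand's back board (76 mm above the counter) is about 20 mm behind it. Once they are gone it can be gripped from above, fingers closing along the plates' y.
- gift_box: open base of a brown card gift box, 72 x 72 mm outside, 66 x 66 mm inside, walls 20 mm high, floor 3 mm thick, fixed to the counter. Origin: centre of its underside; x and y along its sides.
- mat: flat cork counter mat, 200 mm along its x, 300 mm along its y, 5 mm thick, fixed, empty at the start; room for the three tall candles side by side, 100 mm apart along its y. Origin: centre of its underside.
- cup: little mosaic glass tealight cup, 36 mm across and 45 mm high, standing loose at one end of the navy stand, beside a side plate. Origin: centre of its underside. To be left where it is. (A small white ceramic bird, 45 mm high, stands at the other end.)
Things that resemble listed ones, but are neither listed nor needed, are in the scene too. Of the things that look like the candle_violet, the larger one is meant.

How it is judged:
By the outcome, as a careful person would: the job done as asked, in the order asked, and still so for the second after the job is handed in, with the robot touching nothing.
It also fails if it takes over 131 s, if anything falls off the work surface, if the arm or the gripper's body presses on something with over 40 N, if the wrist force passes 120 N, or if a joint passes its speed limit or range.

## Working session

There is one attempt and no reset: what is moved stays moved. The work goes in short steps, Python scripts to look and compute and a shell command to move; the robot and the scene stay as the last step left them, time stands still between calls to the robot, and variables do not carry over. Pictures are saved under pics/ and viewed, at most 14 in all, crops included, and the job is handed in when it is done.

```bash
ls; mkdir -p pics; cat > h.py <<'E'
import numpy as np, cv2
from workcell import manip
def snap(n,fn=None):
    p=manip.camera(n)
    if fn: cv2.imwrite('pics/'+fn,cv2.cvtColor(p['frame'],cv2.COLOR_RGB2BGR))
    return p
def tips(p,names,k=3):
    for n in names:
        for d in manip.tip_of(p,n)[:k]:
            print(n,round(d['score'],2),np.round(d['at'],4))
E
python3 - <<'E'
from h import *
N="candle_red candle_blue candle_violet plate_red plate_blue plate_violet votive gift_box mat cup".split()
for c in ('top','side'):
    p=snap(c,c+'0.png'); print(c,{k:(np.round(v,3).tolist() if k!='frame' else 0) for k,v in p.items()})
    tips(p,N)
o=manip.get_obs();print(o)
E
```

```text
pics
top {'frame': 0, 'camera_matrix': [[389.658, 0.0, 252.397], [0.0, 389.658, 187.117], [0.0, 0.0, 1.0]], 'eye': [0.491, 0.033, 1.063], 'attitude': [0.01, -0.009, -0.697, 0.717], 'shot': 1}
candle_red 0.73 [0.4709 0.2536 0.0223]
candle_blue 0.84 [0.539  0.1812 0.0234]
candle_violet 0.8 [0.5197 0.4879 0.0023]
candle_violet 0.59 [0.5144 0.3154 0.0227]
plate_red 0.79 [0.4715 0.2446 0.0253]
plate_blue 0.5 [0.5331 0.1864 0.0184]
plate_blue 0.27 [0.5135 0.3242 0.0148]
plate_violet 0.67 [0.5121 0.3266 0.0129]
plate_violet 0.22 [0.5364 0.1829 0.0249]
votive 0.84 [0.5418 0.2531 0.0171]
votive 0.2 [ 0.4798 -0.2622  0.0024]
gift_box 0.65 [ 6.007e-01  1.210e-02 -3.000e-04]
gift_box 0.43 [0.5427 0.2561 0.0183]
mat 0.76 [ 0.4834 -0.2624  0.0027]
cup 0.53 [0.4838 0.3786 0.0193]
side {'frame': 0, 'camera_matrix': [[416.032, 0.0, 252.862], [0.0, 416.032, 194.874], [0.0, 0.0, 1.0]], 'eye': [0.365, 0.916, 0.746], 'attitude': [-0.047, 0.437, 0.895, -0.08], 'shot': 2}
candle_red 0.33 [0.469  0.2491 0.0229]
candle_blue 0.64 [0.5358 0.182  0.025 ]
candle_blue 0.41 [ 0.4822 -0.2609 -0.0024]
candle_violet 
[... 377 characters left out ...]
6 ,  0.33220302, -0.06466456,  1.46010019,  0.02154495,
        1.34991345, -0.08850504]), 'joint_velocities': array([ 2.12693054e-05, -2.08126786e-03, -1.22724252e-03,  9.12730354e-04,
       -5.77247432e-04, -1.58303904e-04, -3.24451063e-04]), 'tau': array([ 1.41355089e-03, -6.25233293e+01,  4.95153072e-02, -3.91817451e+01,
        1.63232710e-02,  1.84666183e-03,  3.00678330e-06]), 'position': array([0.2756521 , 0.56094562, 0.23133544]), 'ee_rot': array([ 2.26429148e-01,  9.74027638e-01,  3.85908799e-05, -2.17977272e-05]), 'ft_force': array([0.12933174, 0.06603482, 0.33360983]), 'torque': array([ 0.01184773, -0.02251687,  0.01092079]), 'grasp_force': 0.0, 'grip_width': 1.0022217100049098}
```

View pics/top0.png

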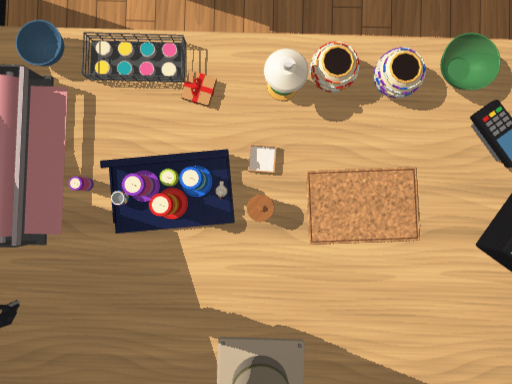

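View pics/side0.png

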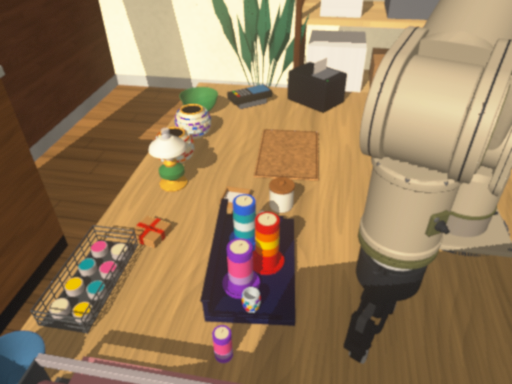

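Both pictures show the navy stand with the violet candle at top (133,185), red at (163,204), blue at (195,180), the votive at (169,178), the cup at (119,199) and the bird at (222,189). The white gift box is at (263,159) and the mat at (363,205). There are two violet candidates. The one in the plate at top (133,185) / side (240,262) is tall. The one loose on the counter at top (80,184) / side (222,343) is small. The larger one in the plate fits, and I'll confirm it in a crop while fitting positions.

```bash
cat >> h.py <<'E'
from scipy.spatial.transform import Rotation as R
from scipy.optimize import minimize
def proj(p,X):
    c=R.from_quat(p['attitude']).inv().apply(np.atleast_2d(X)-p['eye'])*[1,-1,-1]
    u=c@np.array(p['camera_matrix']).T
    return u[:,:2]/u[:,2:]
def ray(p,uv,z):  # pixel -> world point at height z
    d=np.linalg.inv(p['camera_matrix'])@[uv[0],uv[1],1.]
    d=R.from_quat(p['attitude']).apply(d*[1,-1,-1]); return p['eye']+d*(z-p['eye'][2])/d[2]
def cyl(x,y,z,d,h,n=48):
    a=np.linspace(0,2*np.pi,n); r=np.c_[np.cos(a),np.sin(a)]*d/2+[x,y]
    return np.r_[np.c_[r,np.full(n,z)],np.c_[r,np.full(n,z+h)]]
def sil(p,X,S=4):
    m=np.zeros((384*S,512*S),np.uint8)
    h=cv2.convexHull(((proj(p,X)+.5)*S-.5).astype(np.float32)); cv2.fillConvexPoly(m,np.round(h).astype(np.int32),1)
    return cv2.resize(m.astype(np.float32),(512,384),interpolation=cv2.INTER_AREA)
def best(p,name,guess,h):  # mask nearest the guess
    c=proj(p,np.add(guess,[0,0,h/2]))[0]; b=None
    for d in manip.masks_of(p,name):
        m=d['region']; 
        if m.sum()<20: continue
        q=np.argwhere(m).mean(0)[::-1]; e=np.linalg.norm(q-c)
        if e<20 and (b is None or e<b[0]): b=(e,m)
    return None if b is None else b[1]
def fit(views,g,d,h,fixz=False): # views: [(pic,mask,ignore)]
    def cost(v):
        z=g[2] if fixz else v[2]; t=0
        for p,m,ig in views:
            s=sil(p,cyl(v[0],v[1],z,d,h)); k=~ig
            t+=1-np.minimum(s,m)[k].sum()/np.maximum(s,m)[k].sum()
        return t
    s=np.array(g)[:2 if fixz else 3]
    return minimize(cost,s,method='Nelder-Mead',options=dict(initial_simplex=np.r_[[s],s+.008*np.eye(len(s))],xatol=2e-4,fatol=1e-4))
E
python3 - <<'E'
from h import *
T=snap('top');S=snap('side')
O=dict(candle_red=((.470,.250,.023),.054,.13),candle_blue=((.537,.182,.023),.054,.12),candle_violet=((.514,.325,.023),.054,.11),votive=((.542,.254,.018),.044,.04),cup=((.481,.380,.018),.036,.045))
M={(i,n):best(p,n,v[0],v[2]) for i,p in enumerate((T,S)) for n,v in O.items()}
for n,(g,d,h) in O.items():
    V=[]
    for i,p in enumerate((T,S)):
        m=M[i,n]
        if m is None: print('no mask',n,i);continue
        ig=np.zeros_like(m)
        for k in O:
            if k!=n and M[i,k] is not None: ig|=M[i,k]
        ig&=~m; V.append((p,m.astype(float),ig))
    r=fit(V,g,d,h); r2=[fit([v],g,d,h,True) for v in V]
    print(n,np.round(r.x,4),round(r.fun,3),[(np.round(q.x,4),round(q.fun,3)) for q in r2])
for n,i in (('mat',0),('gift_box',0),('mat',1),('gift_box',1)):
    p=(T,S)[i]; m=manip.masks_of(p,n)[0]['region']; c,_=cv2.findContours(m.astype(np.uint8),0,1); c=max(c,key=cv2.contourArea)[:,0]
    z=.005 if n=='mat' else .02
    W=np.array([ray(p,q,z)[:2] for q in c],np.float32); print(n,i,cv2.minAreaRect(W))
a=T['frame'][140:240,60:240];b=S['frame'][185:385,190:310]
im=np.hstack([cv2.resize(a,None,fx=2.4,fy=2.4),np.zeros((240,8,3),np.uint8)]); b=cv2.resize(b,None,fx=2.5,fy=2.5)
c=np.zeros((500,750,3),np.uint8); c[:240,:440]=im[:,:440]; c[:500,450:750]=b
cv2.imwrite('pics/crop.png',c[:,:,::-1])
E
```

```text
candle_red [0.4701 0.2474 0.024 ] 0.083 [(array([0.4702, 0.2476]), np.float64(0.047)), (array([0.4702, 0.2467]), np.float64(0.035))]
candle_blue [0.5339 0.1819 0.0233] 0.1 [(array([0.5335, 0.1815]), np.float64(0.047)), (array([0.535 , 0.1817]), np.float64(0.041))]
candle_violet [0.5157 0.3201 0.0231] 0.125 [(array([0.5151, 0.3206]), np.float64(0.088)), (array([0.516 , 0.3192]), np.float64(0.036))]
no mask votive 1
votive [ 0.5406  0.2663 -0.0379] 0.052 [(array([0.538, 0.253]), np.float64(0.096))]
cup [0.4823 0.3774 0.0264] 0.302 [(array([0.482 , 0.3814]), np.float64(0.137)), (array([0.4828, 0.3716]), np.float64(0.152))]
mat 0 ((0.4788198173046112, -0.26597630977630615), (0.20033079385757446, 0.30153247714042664), 3.974031925201416)
gift_box 0 ((0.5978285074234009, 0.012158647179603577), (0.07264735549688339, 0.0724266767501831), 1.4953975677490234)Traceback (most recent call last):
  File "<stdin>", line 17, in <module>
IndexError: list index out of range
```

```bash
python3 - <<'E'
from h import *
T=cv2.imread('pics/top0.png');S=cv2.imread('pics/side0.png')
c=np.zeros((500,750,3),np.uint8); c[:240,:432]=cv2.resize(T[140:240,60:240],None,fx=2.4,fy=2.4); c[:,450:]=cv2.resize(S[185:384,190:310],(300,500))
cv2.imwrite('pics/crop.png',c)
E
```

```text
(no output)
```

View pics/crop.png

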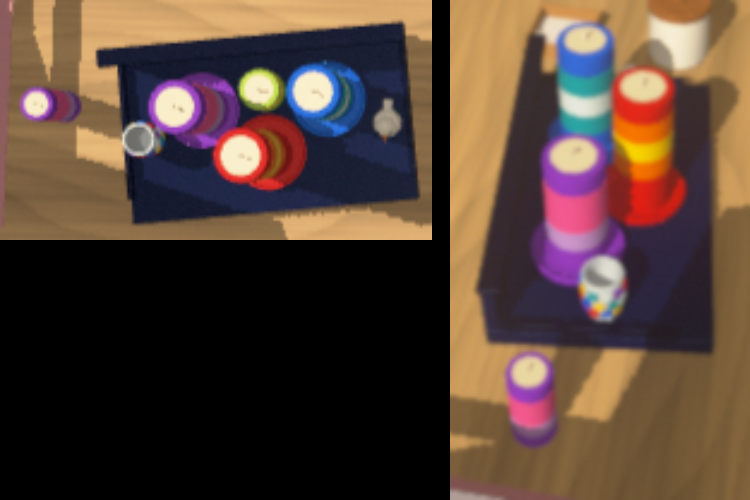

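The larger violet candle, in the plate at crop (175,108) / (575,200), is the one meant; the small one at (38,104) is the look-alike. The heights fit at about 23 mm, as they should. I'll start with red.

```bash
python3 -m jog '{"offset":[[0.006,-0.0098,0],[0.0121,-0.0196,0],[0.0121,-0.0196,0],[0.0121,-0.0196,0],[0.0121,-0.0196,0],[0.0121,-0.0196,0],[0.0121,-0.0196,0],[0.0121,-0.0196,0],[0.0121,-0.0196,0],[0.0121,-0.0196,0],[0.0121,-0.0196,0],[0.0121,-0.0196,0],[0.0121,-0.0196,0],[0.0121,-0.0196,0],[0.0121,-0.0196,0],[0.0121,-0.0196,0],[0.0067,-0.0094,0],[0,0,0],[0,0,0]],"yaw":[-2,-4,-4,-4,-4,-4,-4,-4,-4,-4,-4,-4,-4,-4,-4,-4,-2,0,0],"jaw":[0,0,0,0,0,0,0,0,0,0,0,0,0,0,0,0,0,0,0]}' 30
```

```text
clock: 3.43
position: [0.47, 0.2478, 0.2313]
ee_rot: [0.708, 0.706, 0.0, -0.0]
ft_force: [0.0, -0.0, -0.1]
grip_width: 0.998
grasp_force: 0.0
```

```bash
python3 -m jog '{"offset":[[0,0,-0.01],[0,0,-0.02],[0,0,-0.02],[0,0,-0.02],[0,0,-0.02],[0,0,-0.02],[0,0,-0.012],[0,0,-0.004],[0,0,0],[0,0,0],[0,0,0],[0,0,0],[0,0,0],[0,0,0],[0,0,0],[0,0,0],[0,0,0]],"yaw":[0,0,0,0,0,0,0,0,0,0,0,0,0,0,0,0,0],"jaw":[0,0,0,0,0,0,0,0,0,0.2,0.3,0.4,0.5,0.5,0.5,0.5,0.5]}' 30
```

```text
clock: 4.85
position: [0.4704, 0.2482, 0.1065]
ee_rot: [0.708, 0.706, 0.001, 0.0]
ft_force: [-1.2, -0.4, 5.2]
grip_width: 0.626
grasp_force: 31.3
```

```bash
python3 -m jog '{"offset":[[0,0,0.003],[0,0,0.01],[0,0,0.02],[0,0,0.02],[0,0,0.02],[0,0,0.02],[0,0,0.02],[0,0,0.02],[0,0,0.02],[0,0,0.013],[0,0,0.004],[0.001,-0.005,0],[0.001,-0.01,0],[0.001,-0.02,0],[0.001,-0.03,0],[0.001,-0.03,0],[0.001,-0.03,0],[0.001,-0.03,0],[0.001,-0.03,0],[0.001,-0.03,0]],"yaw":[0,0,0,0,0,0,0,0,0,0,0,0,0,0,0,0,0,0,0,0],"jaw":[0.6,0.6,0.6,0.6,0.6,0.6,0.6,0.6,0.6,0.6,0.6,0.6,0.6,0.6,0.6,0.6,0.6,0.6,0.6,0.6]}' 40
```

```text
clock: 6.52
position: [0.4778, 0.0301, 0.2741]
ee_rot: [0.708, 0.706, -0.001, -0.001]
ft_force: [1.3, 0.4, -2.6]
grip_width: 0.625
grasp_force: 42.5
```

```bash
python3 -m jog '{"offset":[[0.001,-0.03,0],[0.001,-0.03,0],[0.001,-0.03,0],[0.001,-0.03,0],[0.001,-0.03,0],[0.001,-0.03,0],[0.001,-0.03,0],[0.001,-0.03,0],[0,-0.03,0],[0,-0.03,0],[0,-0.03,0],[0,-0.03,0],[0,-0.02,0],[0,-0.01,0],[0,-0.005,0],[0,-0.002,0],[0,0,0],[0,0,0],[0,0,0],[0,0,0]],"yaw":[0,0,0,0,0,0,0,0,0,0,0,0,0,0,0,0,0,0,0,0],"jaw":[0.6,0.6,0.6,0.6,0.6,0.6,0.6,0.6,0.6,0.6,0.6,0.6,0.6,0.6,0.6,0.6,0.6,0.6,0.6,0.6]}' 40; python3 - <<'E'
from h import *
p=snap('side','side1.png'); m=best(p,'candle_red',(.487,-.364,.193),.13)
print(m is not None and m.sum())
if m is not None: print(fit([(p,m.astype(float),np.zeros_like(m))],(.487,-.364,.193),.054,.13).x)
p=snap('top'); m=best(p,'candle_red',(.487,-.364,.193),.13);print(m is not None and m.sum())
E
```

```text
clock: 8.18
position: [0.4873, -0.3633, 0.2755]
ee_rot: [0.708, 0.707, 0.0, 0.0]
ft_force: [0.8, -0.4, -1.4]
grip_width: 0.622
grasp_force: 42.5
732
[ 0.48958246 -0.3987769   0.18004501]
1107
```

View pics/side1.png

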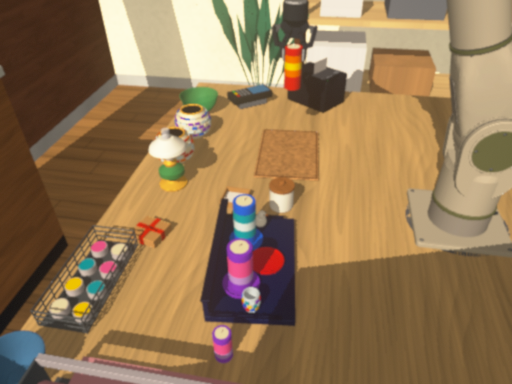

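The side picture shows the red candle hanging upright at (293,65), and the red plate at (268,262) is empty. Now I'll lower it onto the mat.

```bash
python3 -m jog '{"offset":[[0,0,-0.005],[0,0,-0.012],[0,0,-0.02],[0,0,-0.02],[0,0,-0.02],[0,0,-0.02],[0,0,-0.02],[0,0,-0.02],[0,0,-0.02],[0,0,-0.01],[0,0,-0.007],[0,0,-0.004],[0,0,-0.003],[0,0,-0.002],[0,0,-0.002],[0,0,0],[0,0,0]],"yaw":[0,0,0,0,0,0,0,0,0,0,0,0,0,0,0,0,0],"jaw":[0.6,0.6,0.6,0.6,0.6,0.6,0.6,0.6,0.6,0.6,0.6,0.6,0.6,0.6,0.6,0.6,0.6]}' 40; python3 -m jog '{"offset":[[0,0,-0.001],[0,0,0]],"yaw":[0,0],"jaw":[0.6,0.6]}'
```

```text
clock: 9.8
position: [0.487, -0.3644, 0.0907]
ee_rot: [0.708, 0.706, 0.0, 0.0]
ft_force: [-0.1, 0.7, -0.9]
grip_width: 0.622
grasp_force: 42.6
clock: 9.97
position: [0.487, -0.3643, 0.0895]
ee_rot: [0.708, 0.706, 0.0, 0.0]
ft_force: [0.2, -0.0, -2.0]
grip_width: 0.621
grasp_force: 42.6
```

```bash
python3 -m jog '{"offset":[[0,0,-0.001],[0,0,0]],"yaw":[0,0],"jaw":[0.6,0.6]}';python3 -m jog '{"offset":[[0,0,-0.001],[0,0,0]],"yaw":[0,0],"jaw":[0.6,0.6]}'
```

```text
clock: 10.13
position: [0.487, -0.3645, 0.0887]
ee_rot: [0.708, 0.706, 0.0, 0.0]
ft_force: [-0.7, 0.3, 1.6]
grip_width: 0.625
grasp_force: 42.8
clock: 10.3
position: [0.4871, -0.3647, 0.0887]
ee_rot: [0.708, 0.706, 0.0, 0.0]
ft_force: [-4.4, 2.5, 11.4]
grip_width: 0.619
grasp_force: 43.8
```

```bash
python3 -m jog '{"offset":[[0,0,0.001],[0,0,0],[0,0,0],[0,0,0],[0,0,0],[0,0,0],[0,0,0],[0,0,0.01],[0,0,0.02],[0,0,0.03],[0,0,0.03],[0,0,0.03],[0,0,0.02],[0,0,0.005]],"yaw":[0,0,0,0,0,0,0,0,0,0,0,0,0,0],"jaw":[0.6,0.3,0.25,0.2,0.1,0,0,0,0,0,0,0,0,0]}' 30; python3 - <<'E'
from h import *
T=snap('top','top2.png');S=snap('side');V=[]
g=(.487,-.364,.005)
for p in (T,S):
    m=best(p,'candle_red',g,.13)
    if m is not None: r=fit([(p,m.astype(float),np.zeros_like(m))],g,.054,.13,True);print(r.x,r.fun)
    tips(p,['plate_red','plate_blue','plate_violet'],2)
print(manip.get_obs()['position'])
E
```

```text
clock: 11.47
position: [0.4877, -0.3655, 0.238]
ee_rot: [0.708, 0.706, 0.001, 0.003]
ft_force: [0.6, -0.8, -0.2]
grip_width: 0.999
grasp_force: 0.0
[ 0.48474151 -0.36283014] 0.05134012835032087
plate_red 0.89 [0.4719 0.2454 0.0231]
plate_red 0.34 [0.5368 0.1816 0.0252]
plate_blue 0.75 [0.5329 0.1827 0.0185]
plate_violet 0.8 [0.5131 0.3247 0.0139]
[ 0.48641287 -0.3676631 ] 0.07449690402476783
plate_red 0.82 [0.4709 0.2488 0.0193]
plate_blue 0.67 [0.5346 0.1829 0.0179]
plate_blue 0.62 [ 4.845e-01 -2.649e-01 -1.000e-04]
plate_violet 0.58 [0.5164 0.3282 0.0181]
[ 0.48663398 -0.36412105  0.23267244]
```

View pics/top2.png

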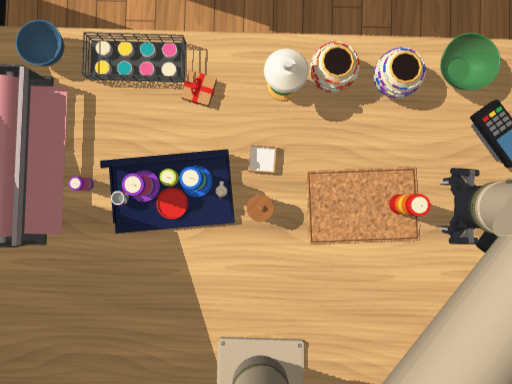

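Red stands upright on the mat, base at about (402,204). Blue is next.

```bash
python3 -m jog '{"offset":[[0.0026,0.01,0],[0.0026,0.02,0],[0.0026,0.035,0],[0.0026,0.035,0],[0.0026,0.035,0],[0.0026,0.035,0],[0.0026,0.035,0],[0.0026,0.035,0],[0.0026,0.035,0],[0.0026,0.035,0],[0.0026,0.035,0],[0.0026,0.035,0],[0.0026,0.035,0],[0.0026,0.035,0],[0.0026,0.035,0],[0.0026,0.035,0],[0.0026,0.02,0],[0.0028,0.006,0],[0,0,0],[0,0,0]],"yaw":[0,0,0,0,0,0,0,0,0,0,0,0,0,0,0,0,0,0,0,0],"jaw":[0,0,0,0,0,0,0,0,0,0,0,0,0,0,0,0,0,0,0,0]}' 30
```

```text
clock: 13.63
position: [0.5338, 0.181, 0.2332]
ee_rot: [0.708, 0.706, -0.0, 0.0]
ft_force: [0.8, -0.5, 0.3]
grip_width: 0.998
grasp_force: 0.0
```

```bash
python3 -m jog '{"offset":[[0,0.001,-0.01],[0,0,-0.02],[0,0,-0.02],[0,0,-0.02],[0,0,-0.02],[0,0,-0.02],[0,0,-0.016],[0,0,-0.008],[0,0,-0.003],[0,0,0],[0,0,0],[0,0,0],[0,0,0],[0,0,0],[0,0,0],[0,0,0],[0,0,0]],"yaw":[0,0,0,0,0,0,0,0,0,0,0,0,0,0,0,0,0],"jaw":[0,0,0,0,0,0,0,0,0,0,0.2,0.3,0.4,0.5,0.6,0.6,0.6]}' 40
```

```text
clock: 15.05
position: [0.5346, 0.183, 0.0974]
ee_rot: [0.708, 0.706, 0.001, 0.0]
ft_force: [0.2, -0.9, 6.7]
grip_width: 0.621
grasp_force: 41.3
```

```bash
python3 -m jog '{"offset":[[0,0,0.003],[0,0,0.01],[0,0,0.02],[0,0,0.02],[0,0,0.02],[0,0,0.02],[0,0,0.02],[0,0,0.02],[0,0,0.02],[0,0,0.013],[0,0,0.004],[-0.003,-0.005,0],[-0.003,-0.01,0],[-0.003,-0.02,0],[-0.003,-0.03,0],[-0.003,-0.03,0],[-0.003,-0.03,0],[-0.003,-0.03,0],[-0.003,-0.03,0],[-0.003,-0.03,0]],"yaw":[0,0,0,0,0,0,0,0,0,0,0,0,0,0,0,0,0,0,0,0],"jaw":[0.6,0.6,0.6,0.6,0.6,0.6,0.6,0.6,0.6,0.6,0.6,0.6,0.6,0.6,0.6,0.6,0.6,0.6,0.6,0.6]}' 40; python3 -m jog '{"offset":[[-0.003,-0.03,0],[-0.003,-0.03,0],[-0.003,-0.03,0],[-0.003,-0.03,0],[-0.003,-0.03,0],[-0.003,-0.03,0],[-0.003,-0.02,0],[-0.003,-0.015,0],[-0.003,-0.01,0],[0,-0.006,0],[0,0,0],[0,0,0],[0,0,0]],"yaw":[0,0,0,0,0,0,0,0,0,0,0,0,0],"jaw":[0.6,0.6,0.6,0.6,0.6,0.6,0.6,0.6,0.6,0.6,0.6,0.6,0.6]}' 40
```

```text
clock: 16.72
position: [0.5052, -0.0346, 0.2651]
ee_rot: [0.708, 0.706, -0.001, -0.001]
ft_force: [0.2, -0.5, -2.6]
grip_width: 0.621
grasp_force: 42.7
clock: 17.8
position: [0.4802, -0.262, 0.2661]
ee_rot: [0.708, 0.707, 0.0, -0.0]
ft_force: [-0.3, 0.6, -2.9]
grip_width: 0.625
grasp_force: 42.7
```

```bash
python3 -m jog '{"offset":[[0,-0.002,-0.005],[0,0,-0.012],[0,0,-0.02],[0,0,-0.02],[0,0,-0.02],[0,0,-0.02],[0,0,-0.02],[0,0,-0.02],[0,0,-0.02],[0,0,-0.01],[0,0,-0.007],[0,0,-0.004],[0,0,-0.003],[0,0,-0.002],[0,0,-0.001],[0,0,0],[0,0,0]],"yaw":[0,0,0,0,0,0,0,0,0,0,0,0,0,0,0,0,0],"jaw":[0.6,0.6,0.6,0.6,0.6,0.6,0.6,0.6,0.6,0.6,0.6,0.6,0.6,0.6,0.6,0.6,0.6]}' 40; python3 -m jog '{"offset":[[0,0,-0.001],[0,0,0]],"yaw":[0,0],"jaw":[0.6,0.6]}'; python3 -m jog '{"offset":[[0,0,-0.001],[0,0,0]],"yaw":[0,0],"jaw":[0.6,0.6]}'
```

```text
clock: 19.22
position: [0.4801, -0.2653, 0.0828]
ee_rot: [0.708, 0.706, 0.0, 0.0]
ft_force: [-0.5, 0.6, -2.1]
grip_width: 0.621
grasp_force: 42.7
clock: 19.38
position: [0.48, -0.2652, 0.0814]
ee_rot: [0.708, 0.706, 0.0, 0.0]
ft_force: [-0.7, -0.0, -2.8]
grip_width: 0.625
grasp_force: 42.7
clock: 19.55
position: [0.4799, -0.2652, 0.0803]
ee_rot: [0.708, 0.706, 0.0, 0.0]
ft_force: [0.1, -0.4, -2.6]
grip_width: 0.625
grasp_force: 42.7
```

```bash
python3 -m jog '{"offset":[[0,0,-0.001],[0,0,0]],"yaw":[0,0],"jaw":[0.6,0.6]}'
```

```text
clock: 19.72
position: [0.48, -0.2653, 0.0795]
ee_rot: [0.708, 0.706, 0.0, 0.0]
ft_force: [0.3, -0.3, -0.5]
grip_width: 0.62
grasp_force: 42.9
```

```bash
python3 -m jog '{"offset":[[0,0,0],[0,0,0],[0,0,0],[0,0,0],[0,0,0],[0,0,0],[0,0,0.01],[0,0,0.02],[0,0,0.03],[0,0,0.03],[0,0,0.03],[0,0,0.02],[0,0,0.005],[0,0.01,0],[0,0.02,0],[0.0035,0.035,0],[0.0035,0.035,0],[0.0035,0.035,0],[0.0035,0.035,0],[0.0035,0.035,0]],"yaw":[0,0,0,0,0,0,0,0,0,0,0,0,0,0,0,0,0,0,0,0],"jaw":[0.3,0.25,0.2,0.1,0,0,0,0,0,0,0,0,0,0,0,0,0,0,0,0]}' 40; python3 -m jog '{"offset":[[0.0035,0.035,0],[0.0035,0.035,0],[0.0035,0.035,0],[0.0035,0.035,0],[0.0035,0.035,0],[0,0.035,0],[0,0.035,0],[0,0.035,0],[0,0.035,0],[0,0.035,0],[0,0.02,0],[0,0.01,0],[0,0,0],[0,0,0]],"yaw":[0,0,0,0,0,0,0,0,0,0,0,0,0,0],"jaw":[0,0,0,0,0,0,0,0,0,0,0,0,0,0]}'; python3 - <<'E'
from h import *
T=snap('top');S=snap('side')
for n,g,h in (('candle_red',(.485,-.364,.005),.13),('candle_blue',(.48,-.265,.005),.12),('candle_violet',(.5155,.32,.023),.11)):
  for p in (T,S):
    m=best(p,n,g,h)
    if m is not None: r=fit([(p,m.astype(float),np.zeros_like(m))],g,.054,h,True);print(n,r.x,r.fun)
E
```

```text
clock: 21.38
position: [0.4969, -0.0587, 0.2245]
ee_rot: [0.708, 0.706, 0.0, -0.0]
ft_force: [0.8, 0.6, -0.2]
grip_width: 1.0
grasp_force: 0.0
clock: 22.55
position: [0.5152, 0.3183, 0.2241]
ee_rot: [0.708, 0.706, -0.0, 0.0]
ft_force: [0.5, -0.0, -0.5]
grip_width: 0.998
grasp_force: 0.0
candle_red [ 0.48585874 -0.36147868] 0.047321290721012765
candle_red [ 0.48820508 -0.37559082] 0.595775462962963
candle_blue [ 0.47906765 -0.26580634] 0.07951214900255266
candle_blue [ 0.48103961 -0.27048502] 0.06350242446848187
candle_violet [0.51627764 0.32057368] 0.05993415956622772
candle_violet [0.51628711 0.31942285] 0.044114038961676205
```

```bash
python3 -m jog '{"offset":[[0.001,0.001,-0.01],[0,0,-0.02],[0,0,-0.02],[0,0,-0.02],[0,0,-0.02],[0,0,-0.02],[0,0,-0.016],[0,0,-0.008],[0,0,-0.003],[0,0,0],[0,0,0],[0,0,0],[0,0,0],[0,0,0],[0,0,0],[0,0,0],[0,0,0]],"yaw":[0,0,0,0,0,0,0,0,0,0,0,0,0,0,0,0,0],"jaw":[0,0,0,0,0,0,0,0,0,0,0.2,0.3,0.4,0.5,0.6,0.6,0.6]}' 40
```

```text
clock: 24.37
position: [0.5165, 0.3211, 0.0885]
ee_rot: [0.708, 0.706, 0.001, 0.0]
ft_force: [-0.7, -1.1, 6.6]
grip_width: 0.621
grasp_force: 41.9
```

```bash
python3 -m jog '{"offset":[[0,0,0.003],[0,0,0.01],[0,0,0.02],[0,0,0.02],[0,0,0.02],[0,0,0.02],[0,0,0.02],[0,0,0.02],[0,0,0.02],[0,0,0.013],[0,0,0.004],[-0.0025,-0.005,0],[-0.0025,-0.01,0],[-0.0025,-0.02,0],[-0.0025,-0.03,0],[-0.0025,-0.03,0],[-0.0025,-0.03,0],[-0.0025,-0.03,0],[-0.0025,-0.03,0],[-0.0025,-0.03,0]],"yaw":[0,0,0,0,0,0,0,0,0,0,0,0,0,0,0,0,0,0,0,0],"jaw":[0.6,0.6,0.6,0.6,0.6,0.6,0.6,0.6,0.6,0.6,0.6,0.6,0.6,0.6,0.6,0.6,0.6,0.6,0.6,0.6]}' 40; python3 -m jog '{"offset":[[-0.003,-0.03,0],[-0.003,-0.03,0],[-0.003,-0.03,0],[-0.003,-0.03,0],[-0.003,-0.03,0],[-0.003,-0.03,0],[-0.003,-0.03,0],[0,-0.025,0],[0,-0.018,0],[0,-0.01,0],[0,-0.007,0],[0,0,0],[0,0,0],[0,0,0]],"yaw":[0,0,0,0,0,0,0,0,0,0,0,0,0,0],"jaw":[0.6,0.6,0.6,0.6,0.6,0.6,0.6,0.6,0.6,0.6,0.6,0.6,0.6,0.6]}' 40
```

```text
clock: 26.03
position: [0.4919, 0.1032, 0.256]
ee_rot: [0.708, 0.706, -0.001, -0.001]
ft_force: [1.4, 0.4, -2.2]
grip_width: 0.616
grasp_force: 42.6
clock: 27.2
position: [0.4722, -0.1633, 0.2569]
ee_rot: [0.708, 0.706, -0.0, -0.0]
ft_force: [-0.2, -0.7, -2.5]
grip_width: 0.622
grasp_force: 42.6
```

Target TCP is about 0.0705, so this goes down 0.184 and then creeps.

```bash
python3 -m jog '{"offset":[[0,0,-0.005],[0,0,-0.012],[0,0,-0.02],[0,0,-0.02],[0,0,-0.02],[0,0,-0.02],[0,0,-0.02],[0,0,-0.02],[0,0,-0.02],[0,0,-0.01],[0,0,-0.007],[0,0,-0.004],[0,0,-0.003],[0,0,-0.002],[0,0,-0.001],[0,0,0],[0,0,0]],"yaw":[0,0,0,0,0,0,0,0,0,0,0,0,0,0,0,0,0],"jaw":[0.6,0.6,0.6,0.6,0.6,0.6,0.6,0.6,0.6,0.6,0.6,0.6,0.6,0.6,0.6,0.6,0.6]}' 40; python3 -m jog '{"offset":[[0,0,-0.001],[0,0,0]],"yaw":[0,0],"jaw":[0.6,0.6]}'; python3 -m jog '{"offset":[[0,0,-0.001],[0,0,0]],"yaw":[0,0],"jaw":[0.6,0.6]}'
```

```text
clock: 28.62
position: [0.4727, -0.1643, 0.0738]
ee_rot: [0.708, 0.706, 0.0, 0.0]
ft_force: [-0.6, -0.6, -2.9]
grip_width: 0.624
grasp_force: 42.6
clock: 28.78
position: [0.4725, -0.1642, 0.0724]
ee_rot: [0.708, 0.706, 0.0, 0.0]
ft_force: [0.0, -0.0, -2.6]
grip_width: 0.621
grasp_force: 42.6
clock: 28.95
position: [0.4723, -0.1642, 0.0713]
ee_rot: [0.708, 0.706, 0.0, 0.0]
ft_force: [-0.1, -0.2, -1.4]
grip_width: 0.622
grasp_force: 42.6
```

```bash
python3 -m jog '{"offset":[[0,0,-0.0007],[0,0,0]],"yaw":[0,0],"jaw":[0.6,0.6]}'
```

```text
clock: 29.12
position: [0.4724, -0.1642, 0.0706]
ee_rot: [0.708, 0.706, 0.0, 0.0]
ft_force: [0.8, -0.2, -1.9]
grip_width: 0.624
grasp_force: 42.6
```

```bash
python3 -m jog '{"offset":[[0,0,-0.0007],[0,0,0]],"yaw":[0,0],"jaw":[0.6,0.6]}'
```

```text
clock: 29.28
position: [0.4725, -0.1643, 0.0704]
ee_rot: [0.708, 0.706, 0.0, -0.0]
ft_force: [-3.0, 1.1, 7.7]
grip_width: 0.623
grasp_force: 43.6
```

```bash
python3 -m jog '{"offset":[[0,0,0.0005],[0,0,0],[0,0,0],[0,0,0],[0,0,0],[0,0,0],[0,0,0.01],[0,0,0.02],[0,0,0.03],[0,0,0.03],[0,0,0.03],[0,0,0.02],[0,0,0.005],[0,0,0]],"yaw":[0,0,0,0,0,0,0,0,0,0,0,0,0,0],"jaw":[0.3,0.25,0.2,0.1,0,0,0,0,0,0,0,0,0,0]}' 40; python3 - <<'E'
from h import *
T=snap('top','top3.png');S=snap('side','side3.png')
V=[]
for p in (T,S):
    m=best(p,'votive',(.54,.254,.018),.04)
    if m is None: print('none');continue
    V.append((p,m.astype(float),np.zeros_like(m))); r=fit(V[-1:],(.54,.254,.018),.044,.04,True);print(r.x,r.fun)
r=fit(V,(.54,.254,.018),.044,.04);print('votive',r.x,r.fun)
G=dict(plate_red=(.471,.248,.018),plate_blue=(.534,.183,.018),plate_violet=(.513,.326,.018))
for n,g in G.items():
    V=[]
    for p in (T,S):
        m=best(p,n,g,.009)
        if m is None: print('none');continue
        V.append((p,m.astype(float),np.zeros_like(m))); r=fit(V[-1:],g,.084,.009,True);print(n,r.x,r.fun)
    r=fit(V,g,.084,.009);print(n,'both',r.x,r.fun)
for n,g,d,h in (('candle_red',(.485,-.364,.005),.054,.13),('candle_blue',(.48,-.265,.005),.054,.12),('candle_violet',(.4725,-.164,.005),.054,.11),('cup',(.481,.38,.018),.036,.045)):
  for p in (T,S):
    m=best(p,n,g,h)
    if m is not None: r=fit([(p,m.astype(float),np.zeros_like(m))],g,d,h,True);print(n,r.x,r.fun)
tips(T,['votive','gift_box'],1);tips(S,['votive','gift_box'],1)
c=np.zeros((500,750,3),np.uint8); c[:250,:]=cv2.resize(T['frame'][130:250,80:440],(750,250)); c[250:,:350]=cv2.resize(S['frame'][180:330,190:310],(350,250));c[250:,370:740]=cv2.resize(S['frame'][40:220,190:340],(370,250))
cv2.imwrite('pics/crop3.png',c[:,:,::-1])
E
```

```text
clock: 30.45
position: [0.4731, -0.1645, 0.2173]
ee_rot: [0.708, 0.706, 0.001, 0.001]
ft_force: [-0.3, 0.8, 0.2]
grip_width: 1.002
grasp_force: 0.0
[0.53884078 0.25366619] 0.06451612903225812
[0.53978918 0.2521568 ] 0.06805755395683455
votive [0.53903096 0.25348001 0.01904935] 0.13824116942463738
plate_red [0.47122087 0.24757913] 0.038120702826585195
plate_red [0.47212463 0.24218195] 0.12249943807597208
plate_red both [0.47115128 0.24663496 0.02056778] 0.17323926948514023
plate_blue [0.53213824 0.18465469] 0.047593251818603965
plate_blue [0.5338252  0.17943311] 0.23441067978218866
plate_blue both [0.53209389 0.18427784 0.02178551] 0.2951776317432415
plate_violet [0.51550066 0.32302876] 0.1036126056879324
plate_violet [0.5172807  0.31854089] 0.19040576168735135
plate_violet both [0.51621635 0.32245633 0.02064099] 0.3106138870387072
candle_red [ 0.48855037 -0.37924869] 0.5922020123839009
candle_blue [ 0.49157246 -0.39262232] 0.5489899535486659
candle_violet [ 0.47082267 -0.16134825] 0.15801776531089295
candle_violet [ 0.47239209 -0.167698  ] 0.03592215351036743
cup [0.48243231 0.38076767] 0.14143530644316393
cup [0.48177505 0.37609658] 0.1714165379755721
votive 0.61 [0.5409 0.2529 0.0161]
gift_box 0.84 [5.978e-01 1.270e-02 4.000e-04]
votive 0.64 [0.5366 0.2541 0.0177]
gift_box 0.71 [ 0.599   0.0088 -0.002 ]
```

View pics/crop3.png

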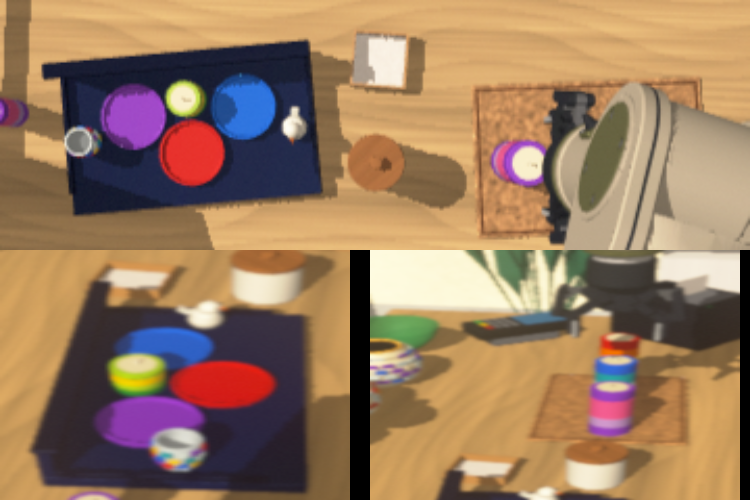

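Top crop shows all three plates empty, the votive alone at (186,98), the cup at (83,142) untouched and the gift box at (383,60). The side crop shows violet, blue and red upright on the mat. Next is the votive at (0.539, 0.2535), base 18–19 mm high.

```bash
python3 -m jog '{"offset":[[0.0047,0.01,0],[0.0047,0.02,0],[0.0047,0.035,0],[0.0047,0.035,0],[0.0047,0.035,0],[0.0047,0.035,0],[0.0047,0.035,0],[0.0047,0.035,0],[0.0047,0.035,0],[0.0047,0.035,0],[0.0047,0.035,0],[0.0047,0.035,0],[0.0047,0.025,0],[0.0047,0.013,0],[0,0,0],[0,0,0]],"yaw":[-6,-6,-6,-6,-6,-6,-6,-6,-6,-6,-6,-6,-6,-5,0,0],"jaw":[0,0,0,0,0,0,0,0,0,0,0,0,0,0,0,0]}' 30
```

```text
clock: 32.88
position: [0.538, 0.2535, 0.215]
ee_rot: [0.998, 0.062, -0.0, 0.001]
ft_force: [-0.0, -0.8, 0.3]
grip_width: 0.999
grasp_force: 0.0
```

```bash
python3 -m jog '{"offset":[[0.001,0,-0.01],[0,0,-0.02],[0,0,-0.03],[0,0,-0.03],[0,0,-0.03],[0,0,-0.025],[0,0,-0.015],[0,0,-0.01],[0,0,-0.006],[0,0,-0.003],[0,0,0],[0,0,0],[0,0,0],[0,0,0],[0,0,0],[0,0,0],[0,0,0],[0,0,0]],"yaw":[0,0,0,0,0,0,0,0,0,0,0,0,0,0,0,0,0,0],"jaw":[0,0,0,0,0,0,0,0,0,0,0,0.25,0.35,0.45,0.5,0.6,0.6,0.6]}' 30
```

```text
clock: 34.38
position: [0.5395, 0.2536, 0.0373]
ee_rot: [0.998, 0.06, 0.0, -0.0]
ft_force: [-2.0, -0.2, 5.5]
grip_width: 0.502
grasp_force: 29.9
```

```bash
python3 -m jog '{"offset":[[0,0,0.003],[0,0,0.01],[0,0,0.02],[0,0,0.025],[0,0,0.025],[0,0,0.02],[0,0,0.013],[0,0,0.004],[0.005,-0.005,0],[0.005,-0.01,0],[0.005,-0.02,0],[0.005,-0.03,0],[0.005,-0.03,0],[0.005,-0.03,0],[0.005,-0.03,0],[0.005,-0.03,0],[0.005,-0.03,0],[0.005,-0.015,0],[0.005,-0.009,0],[0.0035,-0.004,0]],"yaw":[0,0,0,0,0,0,0,0,0,0,0,0,0,0,0,0,0,0,0,0],"jaw":[0.6,0.6,0.6,0.6,0.6,0.6,0.6,0.6,0.6,0.6,0.6,0.6,0.6,0.6,0.6,0.6,0.6,0.6,0.6,0.6]}' 30; python3 -m jog '{"offset":[[0,0,0],[0,0,0]],"yaw":[0,0],"jaw":[0.6,0.6]}'; python3 - <<'E'
from h import *
S=snap('side','side4.png');tips(S,['gift_box','votive'],2)
cv2.imwrite('pics/crop4.png',cv2.resize(S['frame'][120:260,170:350],(720,560))[:,:,::-1])
E
```

```text
clock: 36.05
position: [0.5975, 0.0078, 0.1554]
ee_rot: [0.998, 0.059, -0.001, 0.001]
ft_force: [0.6, 0.2, -1.7]
grip_width: 0.504
grasp_force: 30.6
clock: 36.22
position: [0.5975, 0.0113, 0.1557]
ee_rot: [0.998, 0.061, -0.001, 0.0]
ft_force: [0.1, -0.4, -0.6]
grip_width: 0.499
grasp_force: 30.6
gift_box 0.55 [ 0.5978  0.0114 -0.0015]
votive 0.67 [0.5958 0.0108 0.1356]
```

View pics/crop4.png

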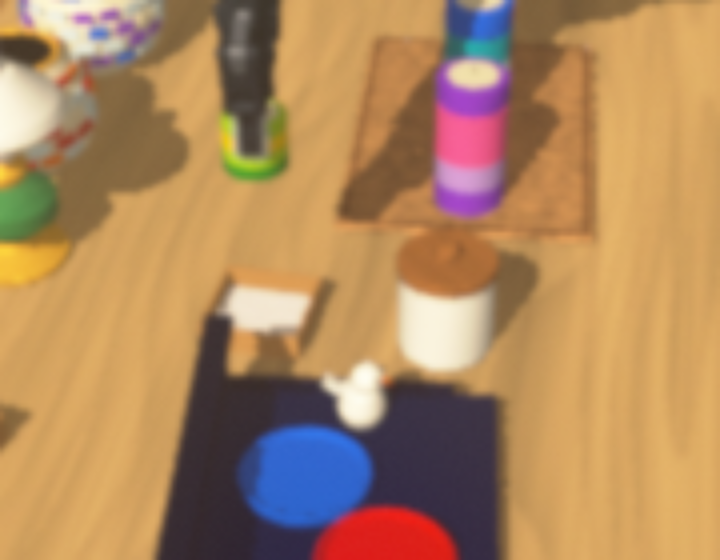

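The crop shows the votive hanging upright at (255,140), with the gift box empty at (268,305). Lowering it now.

```bash
python3 -m jog '{"offset":[[0,0,-0.005],[0,0,-0.012],[0,0,-0.02],[0,0,-0.02],[0,0,-0.02],[0,0,-0.02],[0,0,-0.013],[0,0,-0.008],[0,0,-0.005],[0,0,-0.003],[0,0,-0.002],[0,0,-0.001],[0,0,0],[0,0,0]],"yaw":[0,0,0,0,0,0,0,0,0,0,0,0,0,0],"jaw":[0.6,0.6,0.6,0.6,0.6,0.6,0.6,0.6,0.6,0.6,0.6,0.6,0.6,0.6]}' 30; python3 -m jog '{"offset":[[0,0,-0.001],[0,0,0]],"yaw":[0,0],"jaw":[0.6,0.6]}';python3 -m jog '{"offset":[[0,0,-0.001],[0,0,0]],"yaw":[0,0],"jaw":[0.6,0.6]}'
```

```text
clock: 37.53
position: [0.598, 0.0103, 0.028]
ee_rot: [0.998, 0.06, 0.0, -0.0]
ft_force: [-0.2, -0.0, -0.5]
grip_width: 0.503
grasp_force: 30.6
clock: 37.7
position: [0.5978, 0.0104, 0.0266]
ee_rot: [0.998, 0.06, 0.0, -0.0]
ft_force: [0.2, -0.2, -0.8]
grip_width: 0.504
grasp_force: 30.6
clock: 37.87
position: [0.5976, 0.0103, 0.0253]
ee_rot: [0.998, 0.06, -0.0, 0.0]
ft_force: [-0.1, 0.3, -0.6]
grip_width: 0.503
grasp_force: 30.6
```

```bash
python3 -m jog '{"offset":[[0,0,-0.001],[0,0,0]],"yaw":[0,0],"jaw":[0.6,0.6]}';python3 -m jog '{"offset":[[0,0,-0.001],[0,0,0]],"yaw":[0,0],"jaw":[0.6,0.6]}'
```

```text
clock: 38.03
position: [0.5975, 0.0103, 0.0243]
ee_rot: [0.998, 0.06, -0.0, 0.0]
ft_force: [0.4, -0.6, -0.6]
grip_width: 0.499
grasp_force: 30.6
clock: 38.2
position: [0.5976, 0.0103, 0.0233]
ee_rot: [0.998, 0.06, -0.0, 0.0]
ft_force: [0.4, 0.6, -1.1]
grip_width: 0.5
grasp_force: 30.6
```

```bash
python3 -m jog '{"offset":[[0,0,-0.0008],[0,0,0]],"yaw":[0,0],"jaw":[0.6,0.6]}'; python3 -m jog '{"offset":[[0,0,-0.0006],[0,0,0]],"yaw":[0,0],"jaw":[0.6,0.6]}'
```

```text
clock: 38.37
position: [0.5975, 0.0103, 0.0225]
ee_rot: [0.998, 0.06, -0.0, 0.0]
ft_force: [-0.3, -0.6, -0.7]
grip_width: 0.506
grasp_force: 30.6
clock: 38.53
position: [0.5976, 0.0103, 0.0223]
ee_rot: [0.998, 0.06, -0.0, -0.0]
ft_force: [-1.8, -0.2, 3.4]
grip_width: 0.508
grasp_force: 31.0
```

```bash
python3 -m jog '{"offset":[[0,0,0],[0,0,0],[0,0,0],[0,0,0],[0,0,0],[0,0,0],[0,0,0.01],[0,0,0.02],[0,0,0.03],[0,0,0.03],[0,0,0.03],[0,0,0.03],[0,0,0.03],[0,0,0.015]],"yaw":[0,0,0,0,0,0,0,0,0,0,0,0,0,0],"jaw":[0.4,0.35,0.3,0.2,0.1,0,0,0,0,0,0,0,0,0]}' 30; python3 -m jog '{"offset":[[-0.0064,-0.009,0],[-0.0126,-0.0175,0],[-0.0126,-0.0175,0],[-0.0126,-0.0175,0],[-0.0126,-0.0175,0],[-0.0126,-0.0175,0],[-0.0126,-0.0175,0],[-0.0126,-0.0175,0],[-0.0126,-0.0175,0],[-0.0126,-0.0175,0],[-0.0059,-0.0088,0],[0,0,0],[0,0,0],[0,0,0]],"yaw":[5,7,7,7,7,7,7,7,7,7,7,4,4,0],"jaw":[0,0,0,0,0,0,0,0,0,0,0,0,0,0]}'; python3 - <<'E'
from h import *
S=snap('side');T=snap('top');tips(S,['gift_box','votive'],1);tips(T,['gift_box','votive'],1)
c=np.hstack([cv2.resize(S['frame'][50:220,180:350],(380,380)),cv2.resize(T['frame'][120:250,230:360],(380,380))])
cv2.imwrite('pics/crop5.png',c[:,:,::-1])
E
```

```text
clock: 39.7
position: [0.5987, 0.0098, 0.2218]
ee_rot: [0.998, 0.06, 0.002, -0.0]
ft_force: [-0.0, -0.6, 0.2]
grip_width: 0.999
grasp_force: 0.0
clock: 40.87
position: [0.4717, -0.1655, 0.2177]
ee_rot: [0.707, 0.707, 0.0, 0.0]
ft_force: [-0.3, -0.1, -0.2]
grip_width: 1.004
grasp_force: 0.0
votive 0.55 [0.5948 0.0105 0.0026]
votive 0.66 [0.5999 0.008  0.0044]
```

View pics/crop5.png

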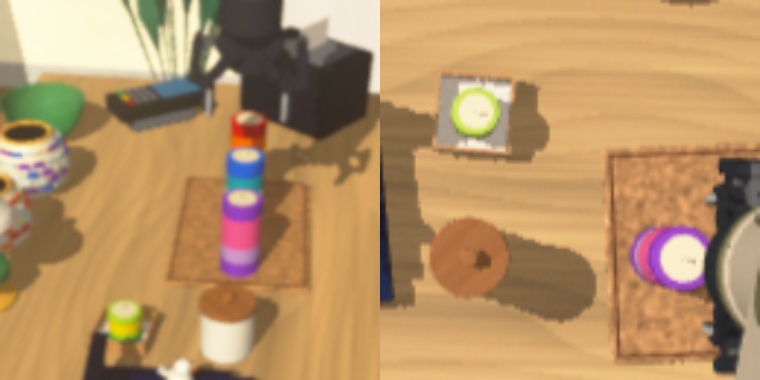

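The votive stands upright in the box, at (475,112) in the right half. Now I'll return violet.

```bash
python3 -m jog '{"offset":[[0.0007,0.001,-0.01],[0,0,-0.02],[0,0,-0.025],[0,0,-0.025],[0,0,-0.025],[0,0,-0.02],[0,0,-0.013],[0,0,-0.007],[0,0,-0.003],[0,0,0],[0,0,0],[0,0,0],[0,0,0],[0,0,0],[0,0,0],[0,0,0],[0,0,0]],"yaw":[0,0,0,0,0,0,0,0,0,0,0,0,0,0,0,0,0],"jaw":[0,0,0,0,0,0,0,0,0,0,0.2,0.3,0.4,0.5,0.6,0.6,0.6]}' 40
```

```text
clock: 42.58
position: [0.4732, -0.1641, 0.0699]
ee_rot: [0.708, 0.706, 0.001, 0.0]
ft_force: [-1.7, 0.5, 7.0]
grip_width: 0.622
grasp_force: 41.2
```

```bash
python3 -m jog '{"offset":[[0,0,0.003],[0,0,0.01],[0,0,0.02],[0,0,0.02],[0,0,0.02],[0,0,0.02],[0,0,0.02],[0,0,0.02],[0,0,0.02],[0,0,0.013],[0,0,0.004],[0.0025,0.005,0],[0.0025,0.01,0],[0.0025,0.02,0],[0.0025,0.03,0],[0.0025,0.03,0],[0.0025,0.03,0],[0.0025,0.03,0],[0.0025,0.03,0],[0.0025,0.03,0]],"yaw":[0,0,0,0,0,0,0,0,0,0,0,0,0,0,0,0,0,0,0,0],"jaw":[0.6,0.6,0.6,0.6,0.6,0.6,0.6,0.6,0.6,0.6,0.6,0.6,0.6,0.6,0.6,0.6,0.6,0.6,0.6,0.6]}' 40; python3 -m jog '{"offset":[[0.003,0.03,0],[0.003,0.03,0],[0.003,0.03,0],[0.003,0.03,0],[0.003,0.03,0],[0.003,0.03,0],[0.003,0.03,0],[0,0.025,0],[0,0.018,0],[0,0.011,0],[0,0.007,0],[0,0,0],[0,0,0],[0,0,0]],"yaw":[0,0,0,0,0,0,0,0,0,0,0,0,0,0],"jaw":[0.6,0.6,0.6,0.6,0.6,0.6,0.6,0.6,0.6,0.6,0.6,0.6,0.6,0.6]}' 40
```

```text
clock: 44.25
position: [0.4942, 0.0535, 0.2377]
ee_rot: [0.707, 0.707, -0.001, -0.001]
ft_force: [1.1, 0.4, -2.5]
grip_width: 0.622
grasp_force: 42.5
clock: 45.42
position: [0.5167, 0.3203, 0.2392]
ee_rot: [0.708, 0.706, -0.0, 0.0]
ft_force: [-0.3, -0.2, -2.4]
grip_width: 0.625
grasp_force: 42.6
```

```bash
python3 -m jog '{"offset":[[-0.001,0.0005,-0.005],[0,0,-0.012],[0,0,-0.02],[0,0,-0.02],[0,0,-0.02],[0,0,-0.02],[0,0,-0.02],[0,0,-0.013],[0,0,-0.008],[0,0,-0.005],[0,0,-0.003],[0,0,-0.001],[0,0,-0.001],[0,0,0],[0,0,0]],"yaw":[0,0,0,0,0,0,0,0,0,0,0,0,0,0,0],"jaw":[0.6,0.6,0.6,0.6,0.6,0.6,0.6,0.6,0.6,0.6,0.6,0.6,0.6,0.6,0.6]}' 40; python3 -m jog '{"offset":[[0,0,-0.001],[0,0,0]],"yaw":[0,0],"jaw":[0.6,0.6]}'; python3 -m jog '{"offset":[[0,0,-0.0008],[0,0,0]],"yaw":[0,0],"jaw":[0.6,0.6]}'
```

```text
clock: 46.67
position: [0.5154, 0.3227, 0.0917]
ee_rot: [0.708, 0.707, 0.001, 0.0]
ft_force: [0.9, -0.3, -1.8]
grip_width: 0.62
grasp_force: 42.6
clock: 46.83
position: [0.5152, 0.3226, 0.0902]
ee_rot: [0.708, 0.707, 0.0, 0.0]
ft_force: [0.3, -0.4, -2.3]
grip_width: 0.619
grasp_force: 42.6
clock: 47.0
position: [0.5151, 0.3225, 0.0891]
ee_rot: [0.708, 0.707, -0.0, 0.0]
ft_force: [-0.6, 0.1, -2.0]
grip_width: 0.625
grasp_force: 42.6
```

```bash
python3 -m jog '{"offset":[[0,0,-0.0008],[0,0,0]],"yaw":[0,0],"jaw":[0.6,0.6]}'; python3 -m jog '{"offset":[[0,0,-0.0006],[0,0,0]],"yaw":[0,0],"jaw":[0.6,0.6]}'
```

```text
clock: 47.17
position: [0.5151, 0.3225, 0.0883]
ee_rot: [0.708, 0.707, -0.0, -0.0]
ft_force: [0.1, 0.3, -1.3]
grip_width: 0.626
grasp_force: 42.6
clock: 47.33
position: [0.5152, 0.3226, 0.0881]
ee_rot: [0.708, 0.707, 0.0, -0.0]
ft_force: [-1.0, -1.0, 1.5]
grip_width: 0.618
grasp_force: 42.9
```

```bash
python3 -m jog '{"offset":[[0,0,0],[0,0,0],[0,0,0],[0,0,0],[0,0,0],[0,0,0],[0,0,0.01],[0,0,0.02],[0,0,0.03],[0,0,0.03],[0,0,0.03],[0,0,0.02],[0,0,0.005],[0,-0.01,0],[0,-0.02,0],[-0.0035,-0.035,0],[-0.0035,-0.035,0],[-0.0035,-0.035,0],[-0.0035,-0.035,0],[-0.0035,-0.035,0]],"yaw":[0,0,0,0,0,0,0,0,0,0,0,0,0,0,0,0,0,0,0,0],"jaw":[0.3,0.25,0.2,0.1,0,0,0,0,0,0,0,0,0,0,0,0,0,0,0,0]}' 40; python3 -m jog '{"offset":[[-0.0035,-0.035,0],[-0.0035,-0.035,0],[-0.0035,-0.035,0],[-0.0035,-0.035,0],[-0.0035,-0.035,0],[0,-0.035,0],[0,-0.035,0],[0,-0.035,0],[0,-0.035,0],[0,-0.035,0],[0,-0.02,0],[0,-0.01,0],[0,-0.003,0],[0,0,0],[0,0,0]],"yaw":[0,0,0,0,0,0,0,0,0,0,0,0,0,0,0],"jaw":[0,0,0,0,0,0,0,0,0,0,0,0,0,0,0]}'; python3 - <<'E'
from h import *
T=snap('top');S=snap('side')
for n,g,h in (('candle_blue',(.48,-.265,.005),.12),('candle_violet',(.5155,.322,.023),.11),('plate_blue',(.533,.184,.018),.009)):
  for p in (T,S):
    m=best(p,n,g,h)
    if m is not None: r=fit([(p,m.astype(float),np.zeros_like(m))],g,.084 if 'pl' in n else .054,h,True);print(n,r.x,r.fun)
print(manip.get_obs()['position'])
E
```

```text
clock: 49.0
position: [0.4963, 0.1149, 0.2314]
ee_rot: [0.708, 0.706, -0.001, -0.0]
ft_force: [0.6, -0.5, -0.2]
grip_width: 0.999
grasp_force: 0.0
clock: 50.25
position: [0.4797, -0.2647, 0.2321]
ee_rot: [0.708, 0.707, -0.0, -0.001]
ft_force: [-0.5, -0.6, -0.6]
grip_width: 1.002
grasp_force: 0.0
candle_blue [ 0.48001639 -0.2650203 ] 0.05113997638295942
candle_blue [ 0.48  -0.269] 0.10299660761402185
candle_violet [0.51381937 0.32079164] 0.10083543811929274
candle_violet [0.51409167 0.31950226] 0.07519685039370083
plate_blue [0.532711   0.18414383] 0.04935105308152643
plate_blue [0.53366235 0.17682162] 0.41050961029800737
[ 0.48023898 -0.26512663  0.23288999]
```

```bash
python3 -m jog '{"offset":[[0,0,-0.01],[0,0,-0.02],[0,0,-0.025],[0,0,-0.025],[0,0,-0.025],[0,0,-0.022],[0,0,-0.016],[0,0,-0.008],[0,0,-0.003],[0,0,0],[0,0,0],[0,0,0],[0,0,0],[0,0,0],[0,0,0],[0,0,0],[0,0,0]],"yaw":[0,0,0,0,0,0,0,0,0,0,0,0,0,0,0,0,0],"jaw":[0,0,0,0,0,0,0,0,0,0,0.2,0.3,0.4,0.5,0.6,0.6,0.6]}' 40
```

```text
clock: 52.07
position: [0.4808, -0.2658, 0.0799]
ee_rot: [0.708, 0.707, 0.001, 0.001]
ft_force: [-1.4, 1.2, 6.4]
grip_width: 0.623
grasp_force: 41.6
```

```bash
python3 -m jog '{"offset":[[0,0,0.003],[0,0,0.01],[0,0,0.02],[0,0,0.02],[0,0,0.02],[0,0,0.02],[0,0,0.02],[0,0,0.02],[0,0,0.02],[0,0,0.013],[0,0,0.004],[0.003,0.005,0],[0.003,0.01,0],[0.003,0.02,0],[0.003,0.03,0],[0.003,0.03,0],[0.003,0.03,0],[0.003,0.03,0],[0.003,0.03,0],[0.003,0.03,0]],"yaw":[0,0,0,0,0,0,0,0,0,0,0,0,0,0,0,0,0,0,0,0],"jaw":[0.6,0.6,0.6,0.6,0.6,0.6,0.6,0.6,0.6,0.6,0.6,0.6,0.6,0.6,0.6,0.6,0.6,0.6,0.6,0.6]}' 40; python3 -m jog '{"offset":[[0.003,0.03,0],[0.003,0.03,0],[0.003,0.03,0],[0.003,0.03,0],[0.003,0.03,0],[0.003,0.03,0],[0.003,0.022,0],[0.003,0.015,0],[0.0015,0.01,0],[0,0.006,0],[0,0,0],[0,0,0],[0,0,0]],"yaw":[0,0,0,0,0,0,0,0,0,0,0,0,0],"jaw":[0.6,0.6,0.6,0.6,0.6,0.6,0.6,0.6,0.6,0.6,0.6,0.6,0.6]}' 40
```

```text
clock: 53.73
position: [0.5064, -0.0478, 0.2477]
ee_rot: [0.707, 0.707, -0.001, -0.001]
ft_force: [1.5, 0.0, -2.7]
grip_width: 0.628
grasp_force: 42.7
clock: 54.82
position: [0.5328, 0.1809, 0.2489]
ee_rot: [0.708, 0.706, -0.0, 0.0]
ft_force: [0.1, -0.4, -2.0]
grip_width: 0.622
grasp_force: 42.7
```

```bash
python3 -m jog '{"offset":[[0,0.001,-0.005],[0,0,-0.012],[0,0,-0.02],[0,0,-0.02],[0,0,-0.02],[0,0,-0.02],[0,0,-0.02],[0,0,-0.013],[0,0,-0.008],[0,0,-0.005],[0,0,-0.003],[0,0,-0.001],[0,0,-0.001],[0,0,0],[0,0,0]],"yaw":[0,0,0,0,0,0,0,0,0,0,0,0,0,0,0],"jaw":[0.6,0.6,0.6,0.6,0.6,0.6,0.6,0.6,0.6,0.6,0.6,0.6,0.6,0.6,0.6]}' 40; python3 -m jog '{"offset":[[0,0,-0.001],[0,0,0]],"yaw":[0,0],"jaw":[0.6,0.6]}'; python3 -m jog '{"offset":[[0,0,-0.0008],[0,0,0]],"yaw":[0,0],"jaw":[0.6,0.6]}'
```

```text
clock: 56.07
position: [0.5329, 0.1837, 0.1014]
ee_rot: [0.708, 0.707, 0.001, 0.0]
ft_force: [-0.4, -0.1, -2.7]
grip_width: 0.623
grasp_force: 42.7
clock: 56.23
position: [0.5327, 0.1836, 0.1]
ee_rot: [0.708, 0.707, 0.0, 0.0]
ft_force: [-0.6, -0.3, -2.8]
grip_width: 0.622
grasp_force: 42.7
clock: 56.4
position: [0.5326, 0.1835, 0.099]
ee_rot: [0.708, 0.707, 0.0, 0.0]
ft_force: [0.3, -0.1, -3.0]
grip_width: 0.623
grasp_force: 42.7
```

```bash
python3 -m jog '{"offset":[[0,0,-0.0008],[0,0,0]],"yaw":[0,0],"jaw":[0.6,0.6]}'; python3 -m jog '{"offset":[[0,0,-0.0005],[0,0,0]],"yaw":[0,0],"jaw":[0.6,0.6]}'
```

```text
clock: 56.57
position: [0.5326, 0.1835, 0.0981]
ee_rot: [0.708, 0.707, -0.0, 0.0]
ft_force: [-0.6, -0.4, -2.6]
grip_width: 0.625
grasp_force: 42.7
clock: 56.73
position: [0.5326, 0.1835, 0.098]
ee_rot: [0.708, 0.706, 0.0, -0.0]
ft_force: [-2.0, -0.3, 1.7]
grip_width: 0.621
grasp_force: 43.0
```

```bash
python3 -m jog '{"offset":[[0,0,0],[0,0,0],[0,0,0],[0,0,0],[0,0,0],[0,0,0],[0,0,0.01],[0,0,0.02],[0,0,0.03],[0,0,0.03],[0,0,0.03],[0,0,0.02],[0,0,0.005],[0,-0.01,0],[0,-0.02,0],[-0.0046,-0.035,0],[-0.0046,-0.035,0],[-0.0046,-0.035,0],[-0.0046,-0.035,0],[-0.0046,-0.035,0]],"yaw":[0,0,0,0,0,0,0,0,0,0,0,0,0,0,0,0,0,0,0,0],"jaw":[0.3,0.25,0.2,0.1,0,0,0,0,0,0,0,0,0,0,0,0,0,0,0,0]}' 40; python3 -m jog '{"offset":[[-0.0046,-0.035,0],[-0.0046,-0.035,0],[-0.0046,-0.035,0],[-0.0046,-0.035,0],[-0.0046,-0.035,0],[0,-0.035,0],[0,-0.035,0],[0,-0.035,0],[0,-0.035,0],[0,-0.018,0],[0,-0.01,0],[0,0,0],[0,0,0]],"yaw":[0,0,0,0,0,0,0,0,0,0,0,0,0],"jaw":[0,0,0,0,0,0,0,0,0,0,0,0,0]}'; python3 - <<'E'
from h import *
T=snap('top');S=snap('side')
for n,g,h in (('candle_red',(.487,-.364,.005),.13),('candle_blue',(.533,.1835,.023),.12),('plate_red',(.471,.247,.018),.009)):
  for p in (T,S):
    m=best(p,n,g,h)
    if m is not None: r=fit([(p,m.astype(float),np.zeros_like(m))],g,.084 if 'pl' in n else .054,h,True);print(n,r.x,r.fun)
print(manip.get_obs()['position'])
E
```

```text
clock: 58.4
position: [0.5082, -0.0239, 0.2415]
ee_rot: [0.708, 0.706, -0.001, -0.001]
ft_force: [1.1, 0.0, -0.1]
grip_width: 1.0
grasp_force: 0.0
clock: 59.48
position: [0.4862, -0.364, 0.242]
ee_rot: [0.708, 0.706, -0.0, -0.001]
ft_force: [0.2, 0.8, 0.2]
grip_width: 1.003
grasp_force: 0.0
candle_red [ 0.48587611 -0.36281666] 0.03974734247419509
candle_red [ 0.48654687 -0.36771094] 0.057488797788159074
candle_blue [0.53121963 0.18384232] 0.048183254344391746
candle_blue [0.53213065 0.18030441] 0.10367324561403513
plate_red [0.47180794 0.24781915] 0.07348959542043787
plate_red [0.46995898 0.24438672] 0.1587455303933254
[ 0.48692859 -0.36383206  0.24291226]
```

Red: down 0.1545 to TCP ≈ 0.088.

```bash
python3 -m jog '{"offset":[[0,0,-0.01],[0,0,-0.02],[0,0,-0.025],[0,0,-0.025],[0,0,-0.025],[0,0,-0.022],[0,0,-0.016],[0,0,-0.008],[0,0,-0.003],[0,0,0],[0,0,0],[0,0,0],[0,0,0],[0,0,0],[0,0,0],[0,0,0],[0,0,0]],"yaw":[0,0,0,0,0,0,0,0,0,0,0,0,0,0,0,0,0],"jaw":[0,0,0,0,0,0,0,0,0,0,0.2,0.3,0.4,0.5,0.6,0.6,0.6]}' 40
```

```text
clock: 61.3
position: [0.4871, -0.3649, 0.0899]
ee_rot: [0.708, 0.706, 0.0, 0.001]
ft_force: [-1.7, 0.8, 5.8]
grip_width: 0.622
grasp_force: 41.6
```

```bash
python3 -m jog '{"offset":[[0,0,0.003],[0,0,0.01],[0,0,0.02],[0,0,0.02],[0,0,0.02],[0,0,0.02],[0,0,0.02],[0,0,0.02],[0,0,0.02],[0,0,0.013],[0,0,0.004],[-0.001,0.005,0],[-0.001,0.01,0],[-0.001,0.02,0],[-0.001,0.03,0],[-0.001,0.03,0],[-0.001,0.03,0],[-0.001,0.03,0],[-0.001,0.03,0],[-0.001,0.03,0]],"yaw":[0,0,0,0,0,0,0,0,0,0,0,0,0,0,0,0,0,0,0,0],"jaw":[0.6,0.6,0.6,0.6,0.6,0.6,0.6,0.6,0.6,0.6,0.6,0.6,0.6,0.6,0.6,0.6,0.6,0.6,0.6,0.6]}' 40; python3 -m jog '{"offset":[[-0.001,0.03,0],[-0.001,0.03,0],[-0.001,0.03,0],[-0.001,0.03,0],[-0.001,0.03,0],[-0.001,0.03,0],[-0.001,0.03,0],[0,0.03,0],[0,0.03,0],[0,0.03,0],[0,0.03,0],[0,0.03,0],[0,0.02,0],[0,0.01,0],[0,0.005,0],[0,0.002,0],[0,0,0],[0,0,0],[0,0,0]],"yaw":[0,0,0,0,0,0,0,0,0,0,0,0,0,0,0,0,0,0,0],"jaw":[0.6,0.6,0.6,0.6,0.6,0.6,0.6,0.6,0.6,0.6,0.6,0.6,0.6,0.6,0.6,0.6,0.6,0.6,0.6]}' 40
```

```text
clock: 62.97
position: [0.4765, -0.1469, 0.2574]
ee_rot: [0.707, 0.707, -0.0, -0.001]
ft_force: [1.0, 0.5, -2.3]
grip_width: 0.623
grasp_force: 42.5
clock: 64.55
position: [0.4709, 0.2462, 0.2588]
ee_rot: [0.708, 0.706, 0.0, 0.0]
ft_force: [-0.1, 0.2, -2.1]
grip_width: 0.624
grasp_force: 42.5
```

```bash
python3 -m jog '{"offset":[[0,0,-0.005],[0,0,-0.012],[0,0,-0.02],[0,0,-0.02],[0,0,-0.02],[0,0,-0.02],[0,0,-0.02],[0,0,-0.013],[0,0,-0.008],[0,0,-0.005],[0,0,-0.003],[0,0,-0.001],[0,0,-0.001],[0,0,0],[0,0,0]],"yaw":[0,0,0,0,0,0,0,0,0,0,0,0,0,0,0],"jaw":[0.6,0.6,0.6,0.6,0.6,0.6,0.6,0.6,0.6,0.6,0.6,0.6,0.6,0.6,0.6]}' 40; python3 -m jog '{"offset":[[0,0,-0.001],[0,0,0]],"yaw":[0,0],"jaw":[0.6,0.6]}'; python3 -m jog '{"offset":[[0,0,-0.0008],[0,0,0]],"yaw":[0,0],"jaw":[0.6,0.6]}'
```

```text
clock: 65.8
position: [0.4709, 0.2477, 0.1113]
ee_rot: [0.708, 0.706, 0.001, 0.0]
ft_force: [0.2, 0.4, -1.9]
grip_width: 0.624
grasp_force: 42.6
clock: 65.97
position: [0.4707, 0.2476, 0.1099]
ee_rot: [0.708, 0.707, 0.0, 0.0]
ft_force: [-0.3, -0.2, -1.9]
grip_width: 0.622
grasp_force: 42.6
clock: 66.13
position: [0.4706, 0.2475, 0.1088]
ee_rot: [0.708, 0.707, -0.0, 0.0]
ft_force: [0.1, -0.4, -2.8]
grip_width: 0.625
grasp_force: 42.6
```

```bash
python3 -m jog '{"offset":[[0,0,-0.0008],[0,0,0]],"yaw":[0,0],"jaw":[0.6,0.6]}'; python3 -m jog '{"offset":[[0,0,-0.0005],[0,0,0]],"yaw":[0,0],"jaw":[0.6,0.6]}'
```

```text
clock: 66.3
position: [0.4706, 0.2475, 0.108]
ee_rot: [0.708, 0.706, -0.0, 0.0]
ft_force: [0.7, 0.4, -1.5]
grip_width: 0.623
grasp_force: 42.6
clock: 66.47
position: [0.4706, 0.2476, 0.1079]
ee_rot: [0.708, 0.707, 0.0, -0.0]
ft_force: [-1.7, -0.1, 2.9]
grip_width: 0.625
grasp_force: 42.9
```

Contact is where it should be. I'll release, rise, back off toward the robot's right, and check.

```bash
python3 -m jog '{"offset":[[0,0,0],[0,0,0],[0,0,0],[0,0,0],[0,0,0],[0,0,0],[0,0,0.01],[0,0,0.02],[0,0,0.03],[0,0,0.03],[0,0,0.03],[0,0,0.02],[0,0,0.005],[0,-0.01,0],[0,-0.025,0],[0,-0.035,0],[0,-0.035,0],[0,-0.035,0],[0,-0.035,0],[0,-0.035,0]],"yaw":[0,0,0,0,0,0,0,0,0,0,0,0,0,0,0,0,0,0,0,0],"jaw":[0.3,0.25,0.2,0.1,0,0,0,0,0,0,0,0,0,0,0,0,0,0,0,0]}' 40; python3 -m jog '{"offset":[[0,-0.035,0],[0,-0.035,0],[0,-0.035,0],[0,-0.025,0],[0,-0.01,0],[0,0,0],[0,0,0],[0,0,0]],"yaw":[0,0,0,0,0,0,0,0],"jaw":[0,0,0,0,0,0,0,0]}'; python3 - <<'E'
from h import *
T=snap('top');S=snap('side')
for n,g,h in (('candle_red',(.471,.2475,.023),.13),('candle_blue',(.533,.1835,.023),.12),('candle_violet',(.5155,.322,.023),.11),('cup',(.482,.38,.018),.045),('votive',(.598,.0105,.003),.04)):
  for p in (T,S):
    m=best(p,n,g,h)
    if m is not None: r=fit([(p,m.astype(float),np.zeros_like(m))],g,dict(cup=.036,votive=.044).get(n,.054),h,True);print(n,r.x,r.fun)
c=np.hstack([cv2.resize(T['frame'][130:250,80:290],(438,250)),cv2.resize(S['frame'][160:330,180:330],(220,250))])
cv2.imwrite('pics/final.png',cv2.resize(c,(790,300))[:,:,::-1])
E
```

```text
clock: 68.13
position: [0.4694, 0.035, 0.2514]
ee_rot: [0.708, 0.706, -0.001, -0.001]
ft_force: [1.2, -0.1, -0.2]
grip_width: 1.002
grasp_force: 0.0
clock: 68.8
position: [0.4704, -0.1009, 0.2521]
ee_rot: [0.707, 0.707, -0.0, -0.0]
ft_force: [-0.2, 0.9, 0.3]
grip_width: 0.998
grasp_force: 0.0
candle_red [0.46941371 0.24716615] 0.09553888669561783
candle_red [0.46990199 0.24582577] 0.029301100554980697
candle_blue [0.53197681 0.18313052] 0.04254351040837223
candle_blue [0.53350976 0.17760295] 0.14347464671654198
candle_violet [0.5137014  0.32143677] 0.09313255323230385
candle_violet [0.51407772 0.31862803] 0.09294540442081423
cup [0.48095312 0.38003906] 0.13671672708441218
cup [0.48382378 0.37579154] 0.18751805836463453
votive [0.59666029 0.01039164] 0.07368954165611552
votive [0.60174414 0.00168262] 0.3782739373121511
```

View pics/final.png

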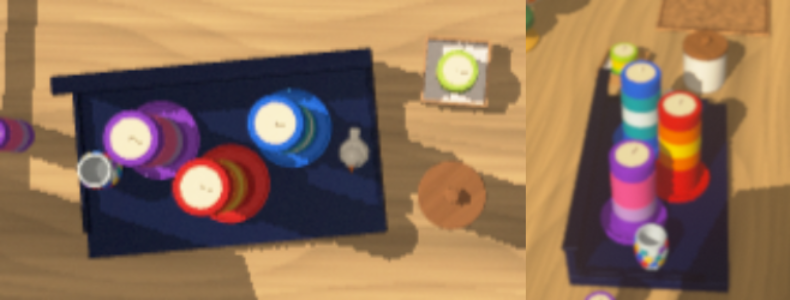

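The picture shows violet (135,138), blue (280,125) and red (205,188) upright in their own plates. The votive is in the box at (457,70), and the cup at (97,170) has not moved.

```bash
python3 -c "
from workcell import manip; print(manip.hand_in())"
```

```text
the job is handed in; nothing more can be done
None
```

The job is handed in at about 69 s: the short green candle stands in the gift box, the three tall candles are back upright in their own plates, and the cup is where it was.

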